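Draw the wooden spatula out of the bin under the shelf

TASK

The wooden spatula lies in the steel bin with its blade tucked under the aluminium shelf, and the bin's mouth is too short for it to come straight up. Take it by the handle, tilt it handle end first so that it slides out diagonally through the mouth, and finish while still holding it still in the gripper, with every part of it a few centimetres above the bin's rim; do not put it down or let go. Do not shift the pot, the sugar bowl or the cups on the shelf.

Things in the scene. Friction and masses are not known exactly. Their poses are not given: they have to be found in the camera images.
- rack: Fixed low aluminium shelf on mud-brick piers, steel bin fixed beneath. Origin on the work surface (z 0) under the middle of the shelf's front edge; x points away from the robot (yaw up to 0.3 rad off world x), z up. Board 190 x 620 x 4 mm: x -190 to 0, y -310 to 310, underside z 75, top z 79 mm. Piers at |y| 210 to 300 mm. The shelf covers the bin for x below 0. Nothing of it moves.
- mouth (a point): Middle of the bin's open mouth: rack x 72.5, z 79 mm. The mouth spans rack x 0 (shelf's front edge) to 145, y -85 to 85 mm; the side walls beside it are 75 mm high.
- bin_floor (a point): Middle of the bin's inner floor: rack x 5, z 3 mm. The inside spans rack x -135 to 145, y -85 to 85 mm; walls 4 mm thick.
- far_rim (a point): Middle of the top of the bin's far end wall, its highest rim: rack x 147, z 90 mm; the wall is 4 mm thick.
- spatula: Loose flat wooden spatula 220 mm long, 100 to 200 g, flat on the bin's floor. Origin under its middle; x runs from blade to handle, along the rack's x within 0.06 rad, z up. Handle: bar 24 mm wide, 16 high, x -30 to 110 mm. Blade: 60 wide, 8 thick, x -110 to -25 mm, flush with the underside, under the shelf at the start. Centre of mass about 6 mm to the blade side of the origin.
- handle_end (a point): Middle of the handle's end face, spatula x = 110 mm, 8 mm above its underside. At the start it lies in the mouth, 15 to 35 mm short of the far end wall.
- grip (a point): Good place to grasp the handle, across its 24 mm width: spatula x = 55 mm, 8 mm above its underside; 55 to 75 mm along the rack's x from the shelf's front edge at the start.
- blade_tip (a point): Middle of the blade's end edge, spatula x = -110 mm, 4 mm above its underside.
- pot: White ceramic pot, rim radius 50 mm, 85 mm high, loose, standing on the shelf beside the bin's line. Origin under its middle. Leave alone.
- sugar_bowl: Blue plastic sugar bowl, rim radius 45 mm, 50 mm high, loose, standing on the shelf. Origin under its middle. Leave alone.
- cup_a: Amber glass cup, rim radius 30 mm, 60 mm high, loose, on the shelf near one end. Origin under its middle. Leave alone.
- cup_b: A second amber glass cup like the first, near the other end of the shelf. Origin under its middle. Leave alone.
Mind the look-alikes: they are no part of the job. There is more than one size of the spatula; the job needs the smallest.

How it is judged:
By the outcome, as a careful person would: the job done as asked, in the order asked, and still so for the second after the job is handed in, while the arm keeps its last pose, push and grip.
It also fails if it takes over 40 s, if anything falls off the work surface, if the arm or the gripper's body presses on something with over 40 N, if the wrist force passes 120 N, or if a joint passes its speed limit or range.

ROBOT

A 6-joint arm with a two-finger parallel gripper is mounted at the origin on the work surface. World frame = base frame: x ahead of the robot, y to its left, z up, the work surface at z = 0. Lengths are in m, angles in rad, forces in N, time in s.
With the tool pointing down it reaches from about 0.275 to 0.725 m from the base axis. Payload 5.6 kg.
Tool frame: the origin (TCP) lies between the finger pads; the fingertips stand 14 mm ahead of it and the grasp point (between the pads) lies 5 mm behind it (arm.nose_length is the distance from the TCP to the fingertips, in m); x points along the fingers, y is the direction in which the jaws open and shut, and the axes are right-handed (so a half turn about x gives the same grasp; the last joint's range is limited). The gripper opens to 85 mm and grips with 20 to 120 N. Pads are 22 mm wide; open, the fingers measure 114 mm over their backs; the gripper's body (76 mm by 85 mm) begins 54 mm behind the grasp point. The pads swing forward as they close: fully open they stand 13 mm farther back than shut.
Start: joints at [1.549, 0.255, 0.108, 0, -1.424, -0.285], TCP at [0.166, 0.524, 0.245] pointing down, gripper open.
Joint ranges: [-2.95, 2.95], [-1.21, 1.97], [-1.09, 1.5], [-2.87, 1.71], [-2.94, -0.07], [-3.05, 3.05]. Speed limits (rad/s): [2.57, 2.57, 3.14, 3.14, 3.14, 3.14].

INTERFACE

Orientations are given as a unit quaternion [w, x, y, z].
In Python, from workcell import status, vision, ticket, arm gives the robot as it stands. The module is installed in compiled form; this text tells all that it offers.
- The arm moves only by the tool jog_arm, never from a script. Its argument "rows" is a list of rows, each an object of numbers: "tx", "ty", "tz": the shift along the tool's x, y, z in m; "rx", "ry", "rz": the turn, a rotation vector about the tool's x, y, z in degrees; "claw": the opening, from 0 (shut) to 1 (fully open). A call has 1 to 10 rows; each row is the pose to reach, as a shift and turn from the pose commanded when the call began, along the tool's axes at that moment; what a row does not reach only later rows make up. A row lasts 1/12 s, in which the tool goes at most 41.7 mm and 7.16 degrees, less where a joint would pass 70% of its speed; a pose out of reach is approached as far as the arm can. A call with a gripper value outside its range is refused whole. The fingers move at their own pace and stop on an object; "force" is the grip in N (left out, the last holds). Time passes only in rows, so rows that repeat a pose let the fingers close. It gives the time, the measured TCP pose, the force and the opening at its end, in the units of the state.
- status.get_state(): the state, without advancing time (a new reading comes with each control period).
- vision.camera(name): name is "side" or "top"; returns (picture, depth): 480x640x3 uint8, red, green, blue; 480x640 float32, m along the optical axis (not along the pixel's ray), 0 where there is no reading.
- vision.camera_model(name): a dict with "camera_matrix" (3x3 intrinsics, pixels), "D" ([k1, k2, p1, p2, k3] as OpenCV has them; the pictures are not rectified), "eye" and "rotation" of the camera in the world. Camera axes: x right, y down, z forward; pixel columns grow to the right and rows downward; lengths in m; the calibration is good to about 2 mm. A picture is of the moment at which its call begins. camera_model takes no time and is no camera call.
- ticket.hand_in(): hands the job in, once; it reports no verdict.
The state is a dict: "time": time; "qpos": joint angles; "qvel": joint speeds; "joint_efforts": joint torques, N m; "eef_pos": TCP position; "eef_rot": TCP orientation; "ft_force": force on the tool from outside, world axes, zero at the start; "wrist_torque": the same for the moment, N m; "width": opening from 0.0 (shut) to 1.0 (fully open).
Only numpy, scipy, OpenCV 4.12 (cv2) and the standard library are available. Lean on these libraries where they do the work, as an engineer would, in place of code of your own. Each camera call takes 0.05 s, during which the arm holds its last target.

## Working session

There is one attempt and no reset: what is moved stays moved. The work goes in short steps, Python scripts to look and compute and a tool call to move; the robot and the scene stay as the last step left them, time stands still between calls to the robot, and variables do not carry over. Pictures are saved under pics/ and viewed, and the job is handed in when it is done.

Besides the shell and the picture viewer there is one more tool, called after "Emit:" by a JSON object that holds its "fn" and its "kwargs", one argument or row to a line. jog_arm: Moves the arm, as the interface text tells. Its arguments: {"type":"object","properties":{"rows":{"type":"array"},"force":{"type":"number"}},"required":["rows"]}

```bash
mkdir -p pics; python3 - <<'E'
from workcell import status, vision, arm
import cv2,numpy as np
print(status.get_state()); print([a for a in dir(arm) if a[0]!='_'])
for n in("top","side"):
    p,d=vision.camera(n); cv2.imwrite(f"pics/{n}0.png",p[:,:,::-1]); np.savez(f"{n}0.npz",p=p,d=d)
    print(n,vision.camera_model(n))
E
```

```text
{'time': 0.0, 'qpos': array([ 1.54858351e+00,  2.55763958e-01,  1.07018953e-01, -4.52440272e-04,
       -1.42389760e+00, -2.84593189e-01]), 'qvel': array([-0.00011896, -0.0003    , -0.00155529, -0.00135877, -0.00087846,
       -0.0006507 ]), 'joint_efforts': array([ 3.11557988e-04, -3.86634421e+01,  2.37937814e+01,  5.36491290e+00,
       -6.14157761e-03,  1.08356963e-05]), 'eef_pos': array([0.16592133, 0.52389431, 0.24439593]), 'eef_rot': array([ 0.10740276, -0.69872771,  0.10873845,  0.69887065]), 'ft_force': array([-0.20859904,  0.72393783,  0.13475617]), 'wrist_torque': array([-0.01052773,  0.0051509 ,  0.06716985]), 'width': 1.0008100021659794}
['MotionError', 'nose_length']
top {'camera_matrix': array([[444.22193195,   0.        , 313.50795794],
       [  0.        , 444.22193195, 235.03471893],
       [  0.        ,   0.        ,   1.        ]]), 'D': array([-0.01910192,  0.        ,  0.        ,  0.        ,  0.        ]), 'eye': array([0.40581902, 0.01013696, 0.99797217]), 'rotation': array([-0.05722068,  0.7083557 , -0.70227941,  0.04197167])}
side {'camera_matrix': array([[520.94479976,   0.        , 307.12626658],
       [  0.        , 520.94479976, 238.42903643],
       [  0.        ,   0.        ,   1.        ]]), 'D': array([-0.0057094,  0.       ,  0.       ,  0.       ,  0.       ]), 'eye': array([ 0.32837282, -0.64139469,  0.71399953]), 'rotation': array([-0.40522483,  0.89692022, -0.16430724,  0.06580342])}
```

View pics/top0.png

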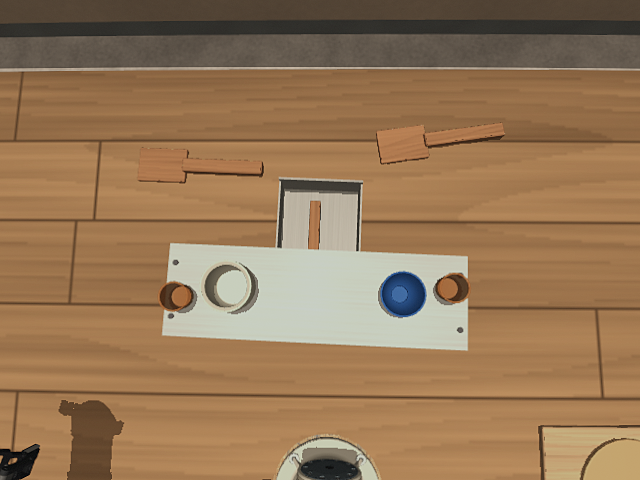

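View pics/side0.png

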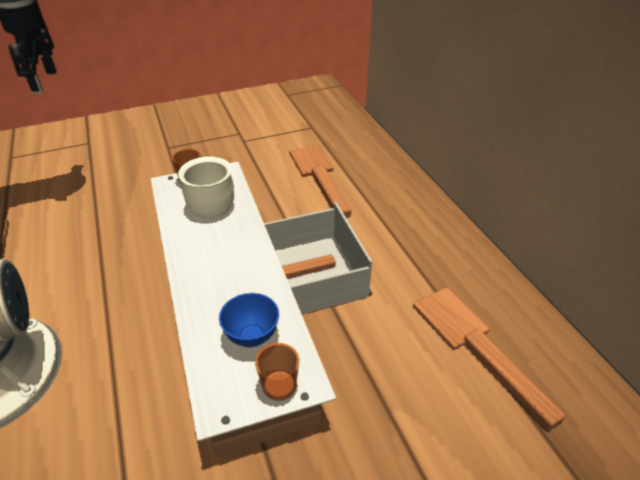

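The top view shows the shelf with corners near (170,243), (467,256), (467,350) and (163,335). The bin mouth spans (280–362, 180–250) and the handle lies in it from (314,200) to (313,248). The pot is at (228,287), the bowl at (402,294) and the cups at (176,296) and (452,288). The two spatulas outside the bin are the look-alikes.

```bash
cat > h.py <<'E'
import numpy as np,cv2
from scipy.spatial.transform import Rotation as R
from workcell import vision,status
def rot(q): return R.from_quat([q[1],q[2],q[3],q[0]]).as_matrix()
def ray(n,px):
    m=vision.camera_model(n); u=cv2.undistortPoints(np.array(px,float).reshape(-1,1,2),m["camera_matrix"],m["D"]).reshape(-1,2)
    return m["eye"],np.c_[u,np.ones(len(u))]@rot(m["rotation"]).T
def plane(n,px,z):
    e,r=ray(n,px); return e+r*((z-e[2])/r[:,2])[:,None]
def proj(n,P):
    m=vision.camera_model(n); Rm=rot(m["rotation"]); P=np.atleast_2d(P)
    rv=cv2.Rodrigues(Rm.T)[0]; return cv2.projectPoints(P.astype(float),rv,-Rm.T@m["eye"],m["camera_matrix"],m["D"])[0].reshape(-1,2)
E
python3 - <<'E'
from h import *
p=np.load("top0.npz")["p"]; hsv=cv2.cvtColor(p,cv2.COLOR_RGB2HSV)
# shelf: low saturation bright
m=((hsv[:,:,1]<40)&(hsv[:,:,2]>190)).astype(np.uint8); m[:238]=0;m[360:]=0
c=max(cv2.findContours(m,0,2)[0],key=cv2.contourArea)
print(cv2.contourArea(c),cv2.boxPoints(cv2.minAreaRect(c)))
ap=cv2.approxPolyDP(c,6,True).reshape(-1,2);print(ap.tolist())
h=cv2.convexHull(c).reshape(-1,2); 
b=cv2.boxPoints(cv2.minAreaRect(c)); B=plane("top",b,.079); print(B)
# handle
q=np.zeros(p.shape[:2],np.uint8); q[185:246,290:352]=(hsv[185:246,290:352,1]>90)
c2=max(cv2.findContours(q,0,2)[0],key=cv2.contourArea); r=cv2.minAreaRect(c2); print(r,cv2.boxPoints(r)); print(plane("top",cv2.boxPoints(r),.019))
im=cv2.resize(p[170:260,260:380],None,fx=6,fy=6,interpolation=2)[:,:,::-1]; cv2.imwrite("pics/crop.png",im)
s=np.load("side0.npz")["p"]; cv2.imwrite("pics/crops.png",cv2.resize(s[200:320,250:380],None,fx=5,fy=5)[:,:,::-1])
E
```

```text
25978.5 [[161.91022 334.7955 ]
 [167.23193 228.36162]
 [472.2694  243.6135 ]
 [466.9477  350.04736]]
[[170, 244], [167, 281], [189, 284], [198, 297], [188, 313], [168, 319], [164, 311], [162, 334], [467, 349], [467, 299], [444, 306], [432, 293], [449, 271], [467, 276], [465, 256], [360, 252], [360, 238], [358, 252], [355, 238], [348, 248], [343, 238], [343, 250], [341, 238], [338, 250], [336, 238], [333, 250], [326, 238], [323, 250], [322, 238], [318, 250], [307, 249], [307, 238], [306, 249], [305, 238], [303, 249], [295, 238], [292, 248], [283, 238], [281, 249], [276, 238], [275, 248]]
[[ 0.32727507  0.33883023  0.079     ]
 [ 0.54766571  0.34000458  0.079     ]
 [ 0.52001044 -0.29878121  0.079     ]
 [ 0.30450551 -0.27997196  0.079     ]]
((314.10357666015625, 223.0317840576172), (10.616884231567383, 44.517333984375), 3.012787342071533) [[307.63257 244.98068]
 [309.97235 200.52487]
 [320.5746  201.08289]
 [318.2348  245.5387 ]]
[[0.52171299 0.04482578 0.019     ]
 [0.62251776 0.04075958 0.019     ]
 [0.62136584 0.01688057 0.019     ]
 [0.52064579 0.02128063 0.019     ]]
```

View pics/crop.png

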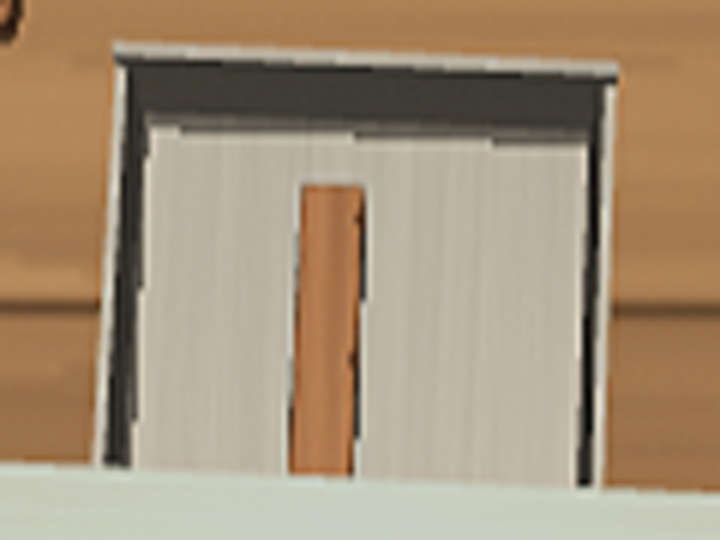

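View pics/crops.png

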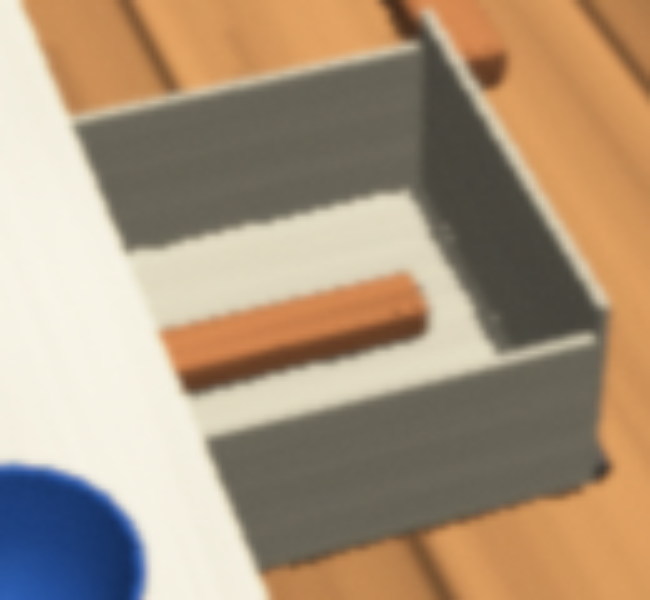

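The crops show the bare handle in the mouth, from crop pixel (332,185) down to (320,475). There is clear floor on both sides of it. Next I work out the rack frame.

```bash
python3 - <<'E'
from h import *
F=plane("top",[[170,243.5],[467,256],[467,350],[162.5,335]],.079); print(F)
d=F[0]-F[1]; y=d/np.linalg.norm(d); print(np.linalg.norm(d)); yaw=np.arctan2(-y[0],y[1]); O=(F[0]+F[1])/2
x=np.array([np.cos(yaw),np.sin(yaw),0]); y=np.array([-x[1],x[0],0])
rk=lambda P:np.c_[(P-O)@x,(P-O)@y,P[:,2]]
print("yaw",yaw,O)
# far rim corners crop/6+(260,170)
c=lambda a:np.array(a)/6+np.array([260,170])
print("rim",rk(plane("top",c([[115,46],[618,70]]),.09)))
print("hand",rk(plane("top",c([[302,185],[362,185],[352,474],[290,474]]),.019)))
H=plane("top",c([[302,185],[362,185],[352,474],[290,474]]),.019);print(H)
k=lambda a:np.array(a)/5+np.array([250,200])
print("side handle end top corners",plane("side",k([[405,273],[426,307],[185,377],[162,332]]),.019))
print("side shelf",rk(plane("side",[[151,179],[238,164],[334,395],[199,441]],.079)))
print("side rim",rk(plane("side",k([[428,12],[606,303]]),.09)))
for n,px,z in (("pot",(228,286),.164),("bowl",(403,294),.129),("cupa",(174,296),.139),("cupb",(455,288),.139)): print(n,rk(plane("top",[px],z)))
s=status.get_state();print(rot(s["eef_rot"]))
E
```

```text
[[ 0.51550006  0.33229408  0.079     ]
 [ 0.49415127 -0.28691106  0.079     ]
 [ 0.30459943 -0.28007999  0.079     ]
 [ 0.3268829   0.33758693  0.079     ]]
0.6195730613132073
yaw -0.034464092129775886 [0.50482566 0.02269151 0.079     ]
rim [[ 0.14794602  0.08650132  0.09      ]
 [ 0.14616902 -0.08993065  0.09      ]]
hand [[ 0.11632348  0.02126792  0.019     ]
 [ 0.11722245 -0.00122521  0.019     ]
 [ 0.00818631 -0.00215346  0.019     ]
 [ 0.00721849  0.02073402  0.019     ]]
[[0.6218129  0.03993861 0.019     ]
 [0.62193629 0.01742786 0.019     ]
 [0.51293291 0.02025725 0.019     ]
 [0.5127543  0.04316449 0.019     ]]
side handle end top corners [[0.61843912 0.03671405 0.019     ]
 [0.61871583 0.01624434 0.019     ]
 [0.52056838 0.01420045 0.019     ]
 [0.52008102 0.03999504 0.019     ]]
side shelf [[-0.18965479  0.30504059  0.079     ]
 [-0.00184959  0.2986294   0.079     ]
 [-0.00373873 -0.30602851  0.079     ]
 [-0.1908722  -0.31222359  0.079     ]]
side rim [[ 0.14613333  0.08429008  0.09      ]
 [ 0.14579105 -0.08927391  0.09      ]]
pot [[-0.08453432  0.16268463  0.164     ]]
bowl [[-0.08435508 -0.17039652  0.129     ]]
cupa [[-0.10803043  0.27159206  0.139     ]]
cupb [[-0.06886119 -0.26758057  0.139     ]]
[[-3.97372647e-04 -3.02095842e-01 -9.53277475e-01]
 [-1.65109937e-03 -9.53276053e-01  3.02096079e-01]
 [-9.99998558e-01  1.69400056e-03 -1.19984427e-04]]
```

Emit:
{"fn": "jog_arm", "kwargs": {
  "rows": [
    {"tx": 0, "ty": 0.3514, "tz": -0.5308, "rx": -15.9, "claw": 0.6},
    {"tx": 0, "ty": 0.3514, "tz": -0.5308, "rx": -15.9, "claw": 0.6},
    {"tx": 0, "ty": 0.3514, "tz": -0.5308, "rx": -15.9, "claw": 0.6},
    {"tx": 0, "ty": 0.3514, "tz": -0.5308, "rx": -15.9, "claw": 0.6},
    {"tx": 0, "ty": 0.3514, "tz": -0.5308, "rx": -15.9, "claw": 0.6},
    {"tx": 0, "ty": 0.3514, "tz": -0.5308, "rx": -15.9, "claw": 0.6},
    {"tx": 0, "ty": 0.3514, "tz": -0.5308, "rx": -15.9, "claw": 0.6},
    {"tx": 0, "ty": 0.3514, "tz": -0.5308, "rx": -15.9, "claw": 0.6},
    {"tx": 0, "ty": 0.3514, "tz": -0.5308, "rx": -15.9, "claw": 0.6},
    {"tx": 0, "ty": 0.3514, "tz": -0.5308, "rx": -15.9, "claw": 0.6}
  ]
}}

```text
invalid input at $.rows[0]: expected keys tx, ty, tz, rx, ry, rz, claw
```

```bash
cat > go.py <<'E'
from h import *
import sys
from workcell import arm
def to(target,yaw=-0.034,th=0):
    s=status.get_state(); M=rot(s["eef_rot"]); d=M.T@(np.array(target)-s["eef_pos"])
    X=np.array([np.cos(yaw),np.sin(yaw),0]);Y=np.array([-X[1],X[0],0]);Z=np.array([0,0,1.])
    ax=np.cos(th)*X+np.sin(th)*Z; n=-np.sin(th)*X+np.cos(th)*Z
    W=np.c_[-n,-Y,-ax]; 
    if np.linalg.det(W)<0: print("bad")
    r=R.from_matrix(M.T@W).as_rotvec(degrees=True)
    print("pos",s["eef_pos"].round(4),"t",s["time"],"w",s["width"],"F",s["ft_force"].round(1)); print("shift mm",(d*1e3).round(1),"turn deg",r.round(2))
E
python3 -c "
from go import *
print(arm.nose_length); to([.566,.0285,.245])"
```

```text
0.014
pos [0.166  0.5239 0.2445] t 0.1 w 1.0028073132547006 F [ 0.9 -0.1  0.2]
shift mm [ 1.000e-01  3.514e+02 -5.310e+02] turn deg [-1.564e+01  1.000e-02 -1.000e-01]
```

Emit:
{"fn": "jog_arm", "kwargs": {
  "rows": [
    {"tx": 0, "ty": 0.351, "tz": -0.531, "rx": -15.6, "ry": 0, "rz": 0, "claw": 0.6},
    {"tx": 0, "ty": 0.351, "tz": -0.531, "rx": -15.6, "ry": 0, "rz": 0, "claw": 0.6},
    {"tx": 0, "ty": 0.351, "tz": -0.531, "rx": -15.6, "ry": 0, "rz": 0, "claw": 0.6},
    {"tx": 0, "ty": 0.351, "tz": -0.531, "rx": -15.6, "ry": 0, "rz": 0, "claw": 0.6},
    {"tx": 0, "ty": 0.351, "tz": -0.531, "rx": -15.6, "ry": 0, "rz": 0, "claw": 0.6},
    {"tx": 0, "ty": 0.351, "tz": -0.531, "rx": -15.6, "ry": 0, "rz": 0, "claw": 0.6},
    {"tx": 0, "ty": 0.351, "tz": -0.531, "rx": -15.6, "ry": 0, "rz": 0, "claw": 0.6},
    {"tx": 0, "ty": 0.351, "tz": -0.531, "rx": -15.6, "ry": 0, "rz": 0, "claw": 0.6},
    {"tx": 0, "ty": 0.351, "tz": -0.531, "rx": -15.6, "ry": 0, "rz": 0, "claw": 0.6},
    {"tx": 0, "ty": 0.351, "tz": -0.531, "rx": -15.6, "ry": 0, "rz": 0, "claw": 0.6}
  ]
}}

```text
time: 0.93
eef_pos: [0.4285, 0.1986, 0.2452]
eef_rot: [0.012, -0.707, 0.012, 0.707]
ft_force: [1.0, 0.3, 0.7]
width: 0.599
```

```bash
python3 -c "
from go import *
to([.566,.0285,.245])"
```

```text
pos [0.4285 0.1986 0.2452] t 0.9333 w 0.598503340940124 F [1.  0.3 0.7]
shift mm [ 1.000e-01  1.653e+02 -1.433e+02] turn deg [-0.01  0.02  0.  ]
```

Emit:
{"fn": "jog_arm", "kwargs": {
  "rows": [
    {"tx": 0, "ty": 0.155, "tz": -0.135, "rx": 0, "ry": 0, "rz": 0, "claw": 0.6},
    {"tx": 0, "ty": 0.155, "tz": -0.135, "rx": 0, "ry": 0, "rz": 0, "claw": 0.6},
    {"tx": 0, "ty": 0.155, "tz": -0.135, "rx": 0, "ry": 0, "rz": 0, "claw": 0.6},
    {"tx": 0, "ty": 0.155, "tz": -0.135, "rx": 0, "ry": 0, "rz": 0, "claw": 0.6},
    {"tx": 0, "ty": 0.155, "tz": -0.135, "rx": 0, "ry": 0, "rz": 0, "claw": 0.6},
    {"tx": 0, "ty": 0.155, "tz": -0.135, "rx": 0, "ry": 0, "rz": 0, "claw": 0.6},
    {"tx": 0, "ty": 0.155, "tz": -0.135, "rx": 0, "ry": 0, "rz": 0, "claw": 0.6},
    {"tx": 0, "ty": 0.155, "tz": -0.135, "rx": 0, "ry": 0, "rz": 0, "claw": 0.6}
  ]
}}

```text
time: 1.6
eef_pos: [0.5572, 0.0409, 0.2447]
eef_rot: [0.012, -0.707, 0.013, 0.707]
ft_force: [-0.2, 1.0, 0.7]
width: 0.599
```

```bash
python3 - <<'E'
from go import *
to([.566,.0285,.12])
for n in("top","side"):
    p,d=vision.camera(n); cv2.imwrite(f"pics/{n}1.png",p[:,:,::-1])
E
```

```text
pos [0.5572 0.0409 0.2447] t 1.6 w 0.599264832027043 F [-0.2  1.   0.7]
shift mm [124.7  12.1  -9.4] turn deg [-0.08  0.07 -0.  ]
```

View pics/side1.png

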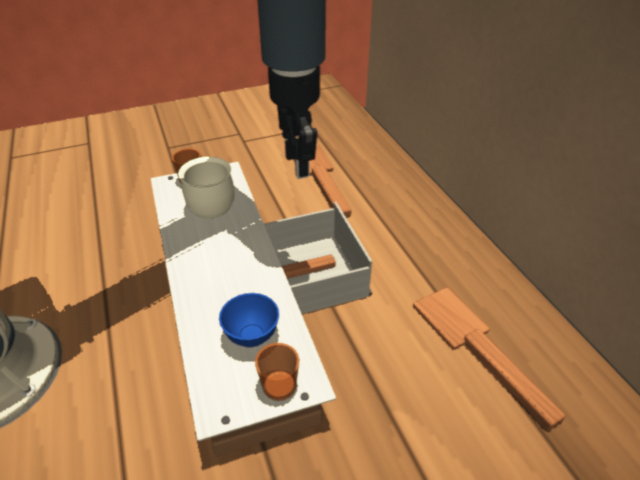

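The gripper hangs at about (300,150), above the bin, and the shelf items have not moved. I'll go down to a height just above the mouth.

Emit:
{"fn": "jog_arm", "kwargs": {
  "rows": [
    {"tx": 0.03, "ty": 0.012, "tz": -0.009, "rx": 0, "ry": 0, "rz": 0, "claw": 0.6},
    {"tx": 0.07, "ty": 0.012, "tz": -0.009, "rx": 0, "ry": 0, "rz": 0, "claw": 0.6},
    {"tx": 0.11, "ty": 0.012, "tz": -0.009, "rx": 0, "ry": 0, "rz": 0, "claw": 0.6},
    {"tx": 0.145, "ty": 0.012, "tz": -0.009, "rx": 0, "ry": 0, "rz": 0, "claw": 0.6},
    {"tx": 0.145, "ty": 0.012, "tz": -0.009, "rx": 0, "ry": 0, "rz": 0, "claw": 0.6},
    {"tx": 0.145, "ty": 0.012, "tz": -0.009, "rx": 0, "ry": 0, "rz": 0, "claw": 0.6}
  ]
}}

```text
time: 2.2
eef_pos: [0.565, 0.0292, 0.1]
eef_rot: [0.011, -0.706, 0.012, 0.708]
ft_force: [1.1, -0.6, 1.3]
width: 0.601
```

```bash
python3 - <<'E'
from go import *
to([.566,.0285,.022])
p,d=vision.camera("side"); cv2.imwrite(f"pics/side2.png",cv2.resize(p[150:320,200:400],None,fx=4,fy=3.5)[:,:,::-1])
E
```

```text
pos [0.565  0.0292 0.1   ] t 2.2 w 0.6011383311090036 F [ 1.1 -0.6  1.3]
shift mm [78.   0.6 -1.3] turn deg [ 0.08  0.16 -0.09]
```

View pics/side2.png

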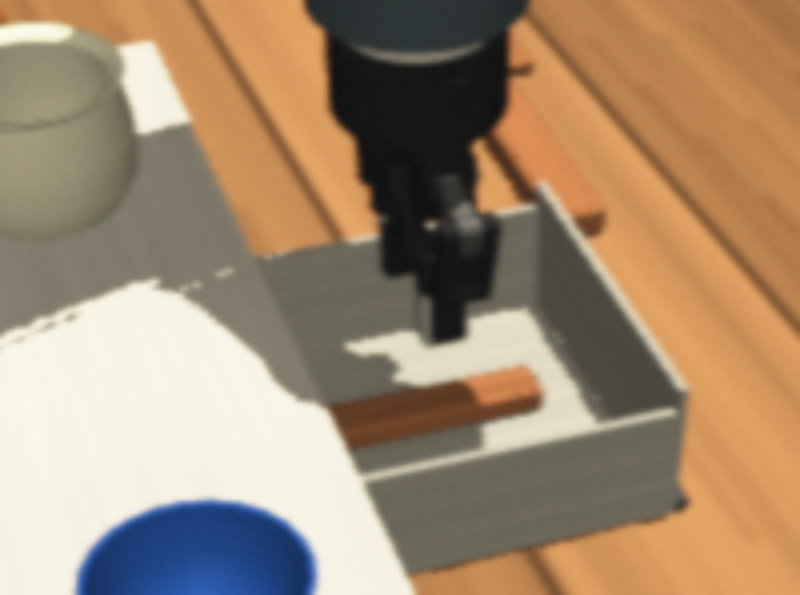

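The open fingers, at about (440,330) in the crop, are straddling the handle line with clear space around them. I'll descend and close.

Emit:
{"fn": "jog_arm", "kwargs": {
  "rows": [
    {"tx": 0.025, "ty": 0, "tz": -0.001, "rx": 0, "ry": 0, "rz": 0, "claw": 0.6},
    {"tx": 0.05, "ty": 0, "tz": -0.001, "rx": 0, "ry": 0, "rz": 0, "claw": 0.6},
    {"tx": 0.07, "ty": 0, "tz": -0.001, "rx": 0, "ry": 0, "rz": 0, "claw": 0.6},
    {"tx": 0.078, "ty": 0, "tz": -0.001, "rx": 0, "ry": 0, "rz": 0, "claw": 0.6},
    {"tx": 0.078, "ty": 0, "tz": -0.001, "rx": 0, "ry": 0, "rz": 0, "claw": 0.6},
    {"tx": 0.078, "ty": 0, "tz": -0.001, "rx": 0, "ry": 0, "rz": 0, "claw": 0.6}
  ]
}}

```text
time: 2.75
eef_pos: [0.5687, 0.0291, 0.0246]
eef_rot: [-0.012, 0.708, -0.012, -0.706]
ft_force: [1.1, 0.5, 1.2]
width: 0.6
```

```bash
python3 - <<'E'
from go import *
to([.566,.0285,.022])
p,d=vision.camera("side"); cv2.imwrite(f"pics/side3.png",cv2.resize(p[150:320,200:400],None,fx=4,fy=3.5)[:,:,::-1])
E
```

```text
pos [0.5687 0.0291 0.0246] t 2.75 w 0.6003956967715791 F [1.1 0.5 1.2]
shift mm [2.6 0.7 2.7] turn deg [ 0.03 -0.21  0.03]
```

View pics/side3.png

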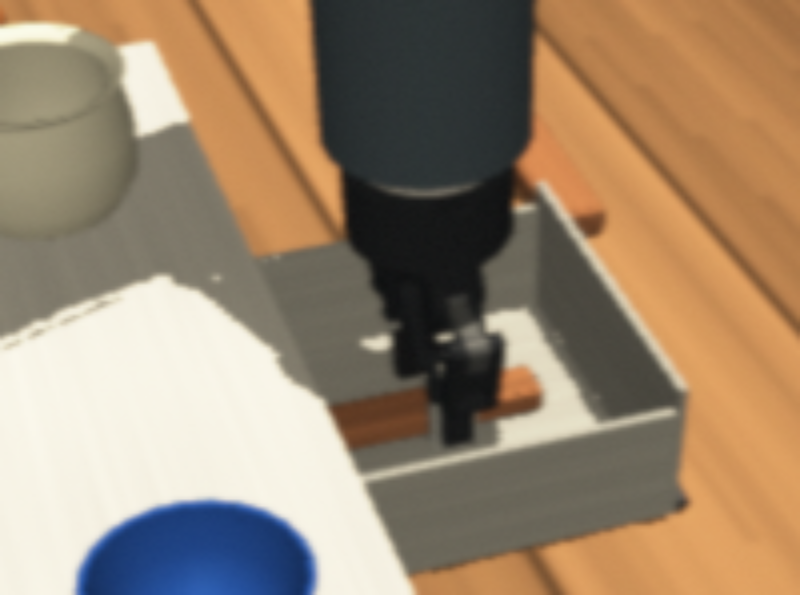

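The fingers straddle the handle in the crop at about (460,410). I'll go 3 mm lower and close at 90 N.

Emit:
{"fn": "jog_arm", "kwargs": {
  "rows": [
    {"tx": 0.003, "ty": 0, "tz": 0.002, "rx": 0, "ry": 0, "rz": 0, "claw": 0.6},
    {"tx": 0.003, "ty": 0, "tz": 0.002, "rx": 0, "ry": 0, "rz": 0, "claw": 0.15},
    {"tx": 0.003, "ty": 0, "tz": 0.002, "rx": 0, "ry": 0, "rz": 0, "claw": 0.15},
    {"tx": 0.003, "ty": 0, "tz": 0.002, "rx": 0, "ry": 0, "rz": 0, "claw": 0.15},
    {"tx": 0.003, "ty": 0, "tz": 0.002, "rx": 0, "ry": 0, "rz": 0, "claw": 0.15},
    {"tx": 0.003, "ty": 0, "tz": 0.002, "rx": 0, "ry": 0, "rz": 0, "claw": 0.0},
    {"tx": 0.003, "ty": 0, "tz": 0.002, "rx": 0, "ry": 0, "rz": 0, "claw": 0.0},
    {"tx": 0.003, "ty": 0, "tz": 0.002, "rx": 0, "ry": 0, "rz": 0, "claw": 0.0}
  ],
  "force": 90
}}

```text
time: 3.47
eef_pos: [0.5657, 0.0289, 0.0205]
eef_rot: [-0.012, 0.708, -0.012, -0.706]
ft_force: [-1.7, 1.1, 6.4]
width: 0.253
```

```bash
python3 - <<'E'
from go import *
to([.566,.0285,.022])
E
```

```text
pos [0.5657 0.0289 0.0205] t 3.4667 w 0.25295729726982896 F [-1.7  1.1  6.4]
shift mm [-1.5  0.4 -0.3] turn deg [-0.01 -0.1   0.02]
```

Gripped: opening 0.253, about 21 mm. Next I compute the tilt path about the blade tip.

```bash
python3 - <<'E'
import numpy as np
tcp=lambda x,z,th:np.array([x+165*np.cos(th)-17.5*np.sin(th), z+165*np.sin(th)+17.5*np.cos(th)])
a=tcp(-104,3,0)
for i in range(11):
    th=np.radians(2.5*i); x=-104+19*i/10; z=6+1*i/10 if i else 6
    q=tcp(x,z,th); d=q-a; print(2.5*i,"tx %.1f tz %.1f"%(-d[1],-d[0]), "topmargin %.1f"%(75*np.cos(th)-(-x*np.sin(th)+z*np.cos(th)+16)))
E
```

```text
0.0 tx -3.0 tz -0.0 topmargin 53.0
2.5 tx -10.3 tz -1.0 topmargin 48.4
5.0 tx -17.5 tz -1.6 topmargin 43.8
7.5 tx -24.7 tz -2.0 topmargin 39.3
10.0 tx -31.8 tz -2.1 topmargin 34.8
12.5 tx -38.8 tz -1.8 topmargin 30.4
15.0 tx -45.7 tz -1.2 topmargin 26.1
17.5 tx -52.5 tz -0.4 topmargin 21.9
20.0 tx -59.2 tz 0.7 topmargin 17.7
22.5 tx -65.7 tz 2.2 topmargin 13.7
25.0 tx -72.1 tz 3.9 topmargin 9.7
```

First half of the tilt, then a look to check for slip.

Emit:
{"fn": "jog_arm", "kwargs": {
  "rows": [
    {"tx": -0.003, "ty": 0, "tz": 0, "rx": 0, "ry": 0, "rz": 0, "claw": 0},
    {"tx": -0.0103, "ty": 0, "tz": -0.001, "rx": 0, "ry": 2.5, "rz": 0, "claw": 0},
    {"tx": -0.0175, "ty": 0, "tz": -0.0016, "rx": 0, "ry": 5, "rz": 0, "claw": 0},
    {"tx": -0.0247, "ty": 0, "tz": -0.002, "rx": 0, "ry": 7.5, "rz": 0, "claw": 0},
    {"tx": -0.0318, "ty": 0, "tz": -0.0021, "rx": 0, "ry": 10, "rz": 0, "claw": 0},
    {"tx": -0.0318, "ty": 0, "tz": -0.0021, "rx": 0, "ry": 10, "rz": 0, "claw": 0},
    {"tx": -0.0318, "ty": 0, "tz": -0.0021, "rx": 0, "ry": 10, "rz": 0, "claw": 0}
  ]
}}

```text
time: 4.05
eef_pos: [0.5664, 0.0286, 0.0512]
eef_rot: [-0.011, 0.766, -0.013, -0.643]
ft_force: [-0.5, 0.4, -1.5]
width: 0.252
```

```bash
python3 - <<'E'
from go import *
to([.566,.0285,.022])
s=status.get_state();print(s["wrist_torque"])
p,d=vision.camera("side"); cv2.imwrite(f"pics/side4.png",cv2.resize(p[150:320,200:400],None,fx=4,fy=3.5)[:,:,::-1])
E
```

```text
pos [0.5664 0.0286 0.0512] t 4.05 w 0.25211848274033694 F [-0.5  0.4 -1.5]
shift mm [28.7  0.1  5.5] turn deg [-0.   -9.94 -0.01]
[ 0.09649116  0.53954313 -0.03867987]
```

View pics/side4.png

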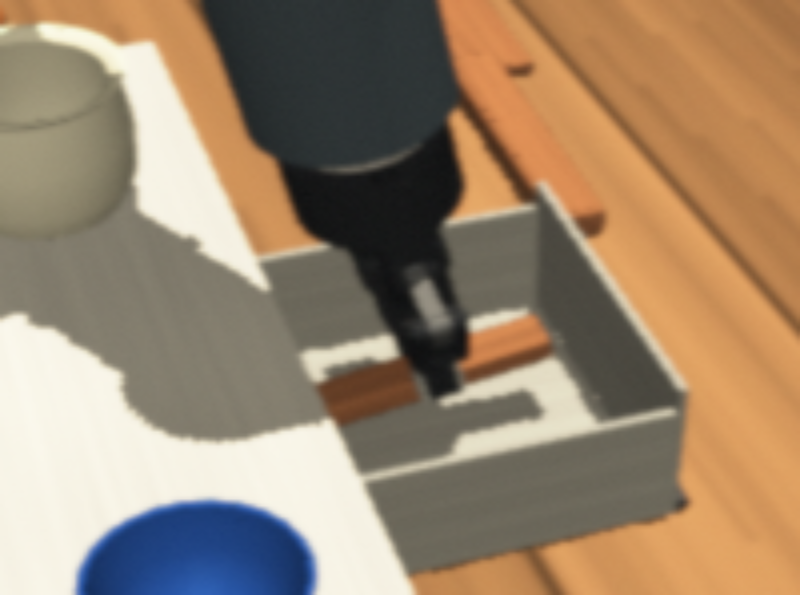

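The handle end at (545,335) in the crop has risen with the gripper, and the force shows only the weight, so there is no contact. I'll carry the tilt on to 25°, then compute the slide.

```bash
cat > path.py <<'E'
import numpy as np
tcp=lambda x,z,th:np.array([x+165*np.cos(th)-17.5*np.sin(th), z+165*np.sin(th)+17.5*np.cos(th)])
def rows(start,wps):
    x0,z0,t0=start; t=np.radians(t0); a=tcp(x0,z0,t)
    X=np.array([np.sin(t),-np.cos(t)]);Z=-np.array([np.cos(t),np.sin(t)])
    for x,z,th in wps:
        q=tcp(x,z,np.radians(th)); d=q-a; r=np.radians(th); off=-x*np.sin(r)+z*np.cos(r)
        print((x,z,th),"tx %.1f tz %.1f ry %.1f"%(d@X,d@Z,th-t0),"top %.1f wall %.1f"%(75*np.cos(r)-off-16,off+145*np.sin(r)-90*np.cos(r)),"tcp",q.round())
E
python3 - <<'E'
from path import *
rows((-96.4,6.4,10),[(-94.5,6.5,12.5),(-92.6,6.6,15),(-90.7,6.7,17.5),(-88.8,6.8,20),(-86.9,6.9,22.5),(-85,7,25)])
print()
rows((-85,7,25),[(-75,9,25),(-60,15,25),(-40,24,25),(-20,33,25),(0,43,25),(15,51,25),(25,59,25),(25,90,25),(25,125,25),(25,135,25)])
E
```

```text
(-94.5, 6.5, 12.5) tx -6.9 tz -1.0 ry 2.5 top 30.4 wall -29.7 tcp [63. 59.]
(-92.6, 6.6, 15) tx -13.9 tz -1.6 ry 5.0 top 26.1 wall -19.1 tcp [62. 66.]
(-90.7, 6.7, 17.5) tx -20.7 tz -2.0 ry 7.5 top 21.9 wall -8.6 tcp [61. 73.]
(-88.8, 6.8, 20) tx -27.5 tz -2.0 ry 10.0 top 17.7 wall 1.8 tcp [60. 80.]
(-86.9, 6.9, 22.5) tx -34.1 tz -1.7 ry 12.5 top 13.7 wall 12.0 tcp [59. 86.]
(-85, 7, 25) tx -40.7 tz -1.2 ry 15.0 top 9.7 wall 22.0 tcp [57. 93.]

(-75, 9, 25) tx 2.4 tz -9.9 ry 0.0 top 12.1 wall 19.6 tcp [67. 95.]
(-60, 15, 25) tx 3.3 tz -26.0 ry 0.0 top 13.0 wall 18.7 tcp [ 82. 101.]
(-40, 24, 25) tx 3.6 tz -48.0 ry 0.0 top 13.3 wall 18.4 tcp [102. 110.]
(-20, 33, 25) tx 3.9 tz -69.9 ry 0.0 top 13.6 wall 18.1 tcp [122. 119.]
(0, 43, 25) tx 3.3 tz -92.3 ry 0.0 top 13.0 wall 18.7 tcp [142. 129.]
(15, 51, 25) tx 2.4 tz -109.2 ry 0.0 top 12.1 wall 19.6 tcp [157. 137.]
(25, 59, 25) tx -0.6 tz -121.7 ry 0.0 top 9.1 wall 22.6 tcp [167. 145.]
(25, 90, 25) tx -28.7 tz -134.8 ry 0.0 top -19.0 wall 50.7 tcp [167. 176.]
(25, 125, 25) tx -60.5 tz -149.6 ry 0.0 top -50.7 wall 82.4 tcp [167. 211.]
(25, 135, 25) tx -69.5 tz -153.8 ry 0.0 top -59.8 wall 91.5 tcp [167. 221.]
```

Emit:
{"fn": "jog_arm", "kwargs": {
  "rows": [
    {"tx": -0.0069, "ty": 0, "tz": 0.001, "rx": 0, "ry": 2.5, "rz": 0, "claw": 0},
    {"tx": -0.0136, "ty": 0, "tz": 0.0033, "rx": 0, "ry": 5, "rz": 0, "claw": 0},
    {"tx": -0.0201, "ty": 0, "tz": 0.0053, "rx": 0, "ry": 7.5, "rz": 0, "claw": 0},
    {"tx": -0.0265, "ty": 0, "tz": 0.0075, "rx": 0, "ry": 10, "rz": 0, "claw": 0},
    {"tx": -0.0265, "ty": 0, "tz": 0.0075, "rx": 0, "ry": 10, "rz": 0, "claw": 0}
  ]
}}

```text
time: 4.52
eef_pos: [0.553, 0.0282, 0.0751]
eef_rot: [-0.009, 0.819, -0.015, -0.574]
ft_force: [-1.5, -0.0, -1.1]
width: 0.252
```

That batch was a mistake on my part: I sent the move before the computed rows came back. It ended about 9 mm short along the handle axis. There was no contact (force about 1.5 N). I'll recompute from the measured pose.

```bash
cat >> path.py <<'E'
def cur():
    from h import status,rot
    s=status.get_state(); M=rot(s["eef_rot"]); yaw=-0.034; X=np.array([np.cos(yaw),np.sin(yaw),0]); 
    d=s["eef_pos"]-np.array([.5043,.0225,0]); ax=-M[:,2]; th=np.arctan2(ax[2],ax@X)
    q=np.array([d@X,d[2]])*1e3-(tcp(0,0,th)); print("lat",-d[0]*X[1]+d[1]*X[0],"F",s["ft_force"].round(1),"w",s["width"],"t",s["time"]); r=(q[0],q[1],np.degrees(th)); print("tip",np.round(r,1)); return r
E
python3 - <<'E'
from path import *
c=cur()
rows(c,[(-97,6,20),(-94,6.5,21.5),(-90,7,23),(-86,7.5,25),(-80,9,25),(-75,10,25)])
E
```

```text
lat 0.007329234735854094 F [-1.5 -0.  -1.1] w 0.2515928667548838 t 4.5167
tip [-100.7    2.4   19.9]
(-97, 6, 20) tx -2.4 tz -4.6 ry 0.1 top 15.7 wall 3.8 tcp [52. 79.]
(-94, 6.5, 21.5) tx -6.1 tz -7.1 ry 1.6 top 13.3 wall 9.9 tcp [53. 83.]
(-90, 7, 23) tx -9.5 tz -10.4 ry 3.1 top 11.4 wall 15.4 tcp [55. 88.]
(-86, 7.5, 25) tx -14.4 tz -13.3 ry 5.1 top 8.8 wall 22.9 tcp [56. 93.]
(-80, 9, 25) tx -13.7 tz -19.5 ry 5.1 top 10.0 wall 21.7 tcp [62. 95.]
(-75, 10, 25) tx -13.0 tz -24.5 ry 5.1 top 11.2 wall 20.5 tcp [67. 96.]
```

Emit:
{"fn": "jog_arm", "kwargs": {
  "rows": [
    {"tx": -0.0024, "ty": 0, "tz": -0.0046, "rx": 0, "ry": 0, "rz": 0, "claw": 0},
    {"tx": -0.006, "ty": 0, "tz": -0.0071, "rx": 0, "ry": 1.6, "rz": 0, "claw": 0},
    {"tx": -0.0095, "ty": 0, "tz": -0.0104, "rx": 0, "ry": 3.1, "rz": 0, "claw": 0},
    {"tx": -0.0144, "ty": 0, "tz": -0.0133, "rx": 0, "ry": 5.1, "rz": 0, "claw": 0},
    {"tx": -0.0137, "ty": 0, "tz": -0.0195, "rx": 0, "ry": 5.1, "rz": 0, "claw": 0},
    {"tx": -0.013, "ty": 0, "tz": -0.0245, "rx": 0, "ry": 5.1, "rz": 0, "claw": 0},
    {"tx": -0.013, "ty": 0, "tz": -0.0245, "rx": 0, "ry": 5.1, "rz": 0, "claw": 0},
    {"tx": -0.013, "ty": 0, "tz": -0.0245, "rx": 0, "ry": 5.1, "rz": 0, "claw": 0}
  ]
}}

```text
time: 5.18
eef_pos: [0.5754, 0.0287, 0.0969]
eef_rot: [-0.01, 0.844, -0.015, -0.536]
ft_force: [-0.9, 0.2, -1.4]
width: 0.25
```

```bash
python3 - <<'E'
from path import *
c=cur()
rows(c,[(-75,10,25),(-60,15,25),(-40,24,25),(-20,33,25),(0,43,25),(15,51,25),(25,59,25),(25,90,25),(25,125,25),(25,135,25)])
from h import *
p,d=vision.camera("side"); cv2.imwrite(f"pics/side5.png",cv2.resize(p[150:320,200:400],None,fx=4,fy=3.5)[:,:,::-1])
E
```

```text
lat 0.00862280954879905 F [-0.9  0.2 -1.4] w 0.24958970844056627 t 5.1833
tip [-71.1  11.   25.1]
(-75, 10, 25) tx -0.4 tz 3.9 ry -0.1 top 11.2 wall 20.5 tcp [67. 96.]
(-60, 15, 25) tx 1.4 tz -11.8 ry -0.1 top 13.0 wall 18.7 tcp [ 82. 101.]
(-40, 24, 25) tx 1.8 tz -33.8 ry -0.1 top 13.3 wall 18.4 tcp [102. 110.]
(-20, 33, 25) tx 2.1 tz -55.7 ry -0.1 top 13.6 wall 18.1 tcp [122. 119.]
(0, 43, 25) tx 1.6 tz -78.0 ry -0.1 top 13.0 wall 18.7 tcp [142. 129.]
(15, 51, 25) tx 0.7 tz -95.0 ry -0.1 top 12.1 wall 19.6 tcp [157. 137.]
(25, 59, 25) tx -2.3 tz -107.5 ry -0.1 top 9.1 wall 22.6 tcp [167. 145.]
(25, 90, 25) tx -30.4 tz -120.6 ry -0.1 top -19.0 wall 50.7 tcp [167. 176.]
(25, 125, 25) tx -62.1 tz -135.5 ry -0.1 top -50.7 wall 82.4 tcp [167. 211.]
(25, 135, 25) tx -71.1 tz -139.7 ry -0.1 top -59.8 wall 91.5 tcp [167. 221.]
```

View pics/side5.png

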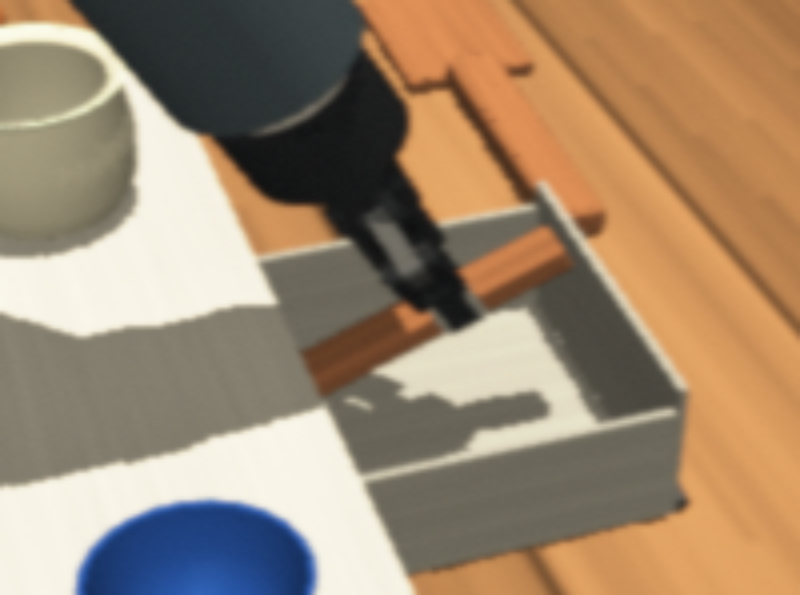

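The handle end at (560,250) in the crop is up near the far wall's rim. I'll compare it with the rigid-grasp prediction to check for slip.

```bash
python3 - <<'E'
from path import *
from h import *
c=cur(); yaw=-.034; X=np.array([np.cos(yaw),np.sin(yaw),0]);Y=np.array([-X[1],X[0],0]);Z=np.array([0,0,1.]);O=np.array([.5043,.0225,0])
for dth in(-5,0,5):
  t=np.radians(c[2]+dth); t0=np.radians(c[2]); tc=np.array([c[0],c[1]])/1e3+tcp(0,0,t0)/1e3
  tip=tc-tcp(0,0,t)/1e3
  P=[]
  for s,h,l in((.22,.016,.012),(.22,.016,-.012),(.22,0,-.012),(.11,.016,-.012),(.11,0,-.012)):
    q=tip+s*np.array([np.cos(t),np.sin(t)])+h*np.array([-np.sin(t),np.cos(t)]); P.append(O+q[0]*X+(l+.0086)*Y+q[1]*Z)
  print(dth,((proj("side",np.array(P))-[200,150])*[4,3.5]).round(0).tolist())
E
```

```text
lat 0.008484732296180068 F [-0.3  0.7 -2.6] w 0.24839850016480983 t 5.2333
tip [-71.8  10.8  25.1]
-5 [[543.0, 227.0], [562.0, 254.0], [573.0, 274.0], [345.0, 354.0], [358.0, 373.0]]
0 [[540.0, 221.0], [559.0, 248.0], [572.0, 267.0], [350.0, 359.0], [366.0, 377.0]]
5 [[536.0, 215.0], [555.0, 243.0], [571.0, 260.0], [355.0, 364.0], [373.0, 380.0]]
```

The match is within 2–3 mm, so nothing has slipped. Sliding out along the diagonal.

Emit:
{"fn": "jog_arm", "kwargs": {
  "rows": [
    {"tx": 0.001, "ty": 0, "tz": -0.012, "rx": 0, "ry": 0, "rz": 0, "claw": 0},
    {"tx": 0.0015, "ty": 0, "tz": -0.023, "rx": 0, "ry": 0, "rz": 0, "claw": 0},
    {"tx": 0.0018, "ty": 0, "tz": -0.034, "rx": 0, "ry": 0, "rz": 0, "claw": 0},
    {"tx": 0.002, "ty": 0, "tz": -0.045, "rx": 0, "ry": 0, "rz": 0, "claw": 0},
    {"tx": 0.002, "ty": 0, "tz": -0.056, "rx": 0, "ry": 0, "rz": 0, "claw": 0},
    {"tx": 0.0018, "ty": 0, "tz": -0.067, "rx": 0, "ry": 0, "rz": 0, "claw": 0},
    {"tx": 0.0016, "ty": 0, "tz": -0.078, "rx": 0, "ry": 0, "rz": 0, "claw": 0},
    {"tx": 0.001, "ty": 0, "tz": -0.087, "rx": 0, "ry": 0, "rz": 0, "claw": 0},
    {"tx": 0.0007, "ty": 0, "tz": -0.095, "rx": 0, "ry": 0, "rz": 0, "claw": 0},
    {"tx": 0.0007, "ty": 0, "tz": -0.095, "rx": 0, "ry": 0, "rz": 0, "claw": 0}
  ]
}}

```text
time: 6.07
eef_pos: [0.6617, 0.026, 0.137]
eef_rot: [-0.009, 0.844, -0.014, -0.536]
ft_force: [0.3, 0.7, -1.2]
width: 0.248
```

```bash
python3 - <<'E'
from path import *
c=cur()
rows(c,[(15,51,25),(25,59,25),(30,75,25),(30,90,25),(30,110,25),(30,125,25),(30,145,25)])
from h import *
p,d=vision.camera("side"); cv2.imwrite(f"pics/side6.png",p[:,:,::-1])
p,d=vision.camera("top"); cv2.imwrite(f"pics/top6.png",p[:,:,::-1])
E
```

```text
lat 0.008810489701473238 F [ 0.3  0.7 -1.2] w 0.24775822214567286 t 6.0667
tip [15.3 50.9 25.2]
(15, 51, 25) tx 0.3 tz 0.2 ry -0.2 top 12.1 wall 19.6 tcp [157. 137.]
(25, 59, 25) tx -2.7 tz -12.2 ry -0.2 top 9.1 wall 22.6 tcp [167. 145.]
(30, 75, 25) tx -15.0 tz -23.6 ry -0.2 top -3.3 wall 35.0 tcp [172. 161.]
(30, 90, 25) tx -28.6 tz -30.0 ry -0.2 top -16.9 wall 48.6 tcp [172. 176.]
(30, 110, 25) tx -46.7 tz -38.5 ry -0.2 top -35.0 wall 66.7 tcp [172. 196.]
(30, 125, 25) tx -60.3 tz -44.8 ry -0.2 top -48.6 wall 80.3 tcp [172. 211.]
(30, 145, 25) tx -78.4 tz -53.4 ry -0.2 top -66.8 wall 98.4 tcp [172. 231.]
```

View pics/side6.png

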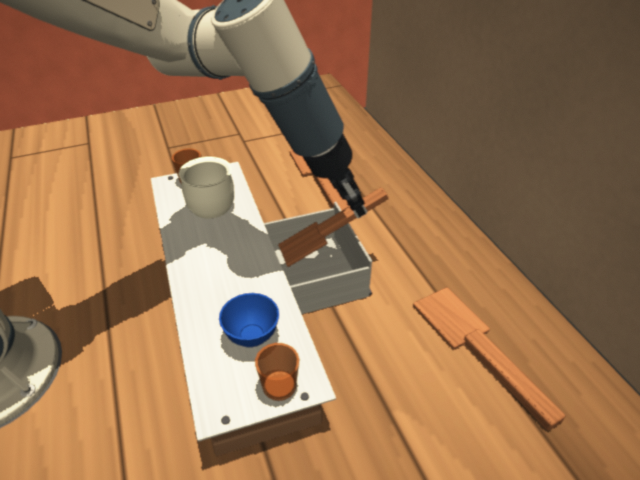

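View pics/top6.png

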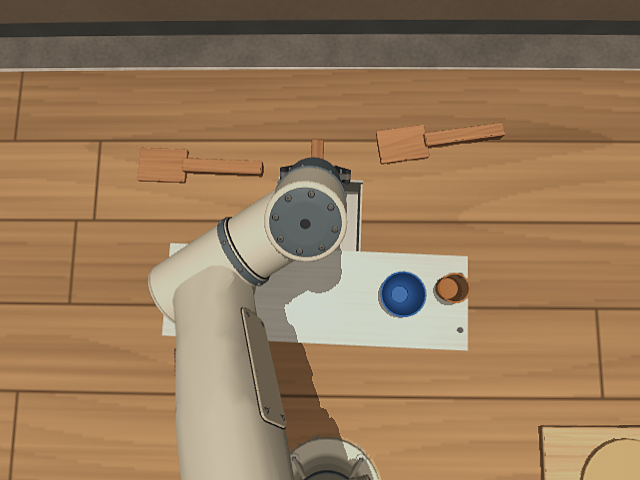

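In the side view the whole spatula is visible. The blade is at about (300,243), just inside the mouth, and the handle end is at (385,193), above the far wall. The pot at (207,188) is untouched. Now I'll lift.

Emit:
{"fn": "jog_arm", "kwargs": {
  "rows": [
    {"tx": -0.0027, "ty": 0, "tz": -0.0122, "rx": 0, "ry": 0, "rz": 0, "claw": 0},
    {"tx": -0.015, "ty": 0, "tz": -0.0236, "rx": 0, "ry": 0, "rz": 0, "claw": 0},
    {"tx": -0.0286, "ty": 0, "tz": -0.03, "rx": 0, "ry": 0, "rz": 0, "claw": 0},
    {"tx": -0.0467, "ty": 0, "tz": -0.0385, "rx": 0, "ry": 0, "rz": 0, "claw": 0},
    {"tx": -0.0603, "ty": 0, "tz": -0.0448, "rx": 0, "ry": 0, "rz": 0, "claw": 0},
    {"tx": -0.0784, "ty": 0, "tz": -0.0534, "rx": 0, "ry": 0, "rz": 0, "claw": 0},
    {"tx": -0.0784, "ty": 0, "tz": -0.0534, "rx": 0, "ry": 0, "rz": 0, "claw": 0},
    {"tx": -0.0784, "ty": 0, "tz": -0.0534, "rx": 0, "ry": 0, "rz": 0, "claw": 0},
    {"tx": -0.0784, "ty": 0, "tz": -0.0534, "rx": 0, "ry": 0, "rz": 0, "claw": 0},
    {"tx": -0.0784, "ty": 0, "tz": -0.0534, "rx": 0, "ry": 0, "rz": 0, "claw": 0}
  ]
}}

```text
time: 7.0
eef_pos: [0.6741, 0.0248, 0.2279]
eef_rot: [-0.009, 0.843, -0.015, -0.538]
ft_force: [0.6, 0.1, -2.5]
width: 0.252
```

```bash
python3 - <<'E'
from path import *
c=cur()
from h import *
print(np.abs(status.get_state()["qvel"]).max())
p,d=vision.camera("side"); cv2.imwrite(f"pics/side7.png",p[:,:,::-1]); 
p0=np.load("side0.npz")["p"]
for n,(u,v,w,h) in dict(pot=(175,152,65,70),bowl=(210,285,75,65),cup=(250,335,55,70)).items():
    a=p0[v:v+h,u:u+w].astype(int);b=p[v:v+h,u:u+w].astype(int); print(n,np.abs(a-b).mean())
# depth of blade end by top surface: blade-like brown pixels above rim
m=vision.camera_model("side"); vv,uu=np.mgrid[150:270,250:420]; e,r=ray("side",np.c_[uu.ravel(),vv.ravel()]); 
ri=r/ (r@rot(m["rotation"])[:,2])[:,None]; P=e+ri*d[150:270,250:420].ravel()[:,None]
hsv=cv2.cvtColor(p,cv2.COLOR_RGB2HSV)[150:270,250:420].reshape(-1,3)
k=(hsv[:,1]>90)&(hsv[:,0]<20)&(P[:,2]>.06); Q=P[k]; print(k.sum(),np.percentile(Q,[0,1,5,50,95,99],axis=0).round(3))
E
```

```text
lat 0.008053392111121816 F [ 0.6  0.1 -2.5] w 0.2524331118060013 t 7.0
tip [ 27.4 142.5  24.9]
0.005108694063367808
pot 14.940439560439561
bowl 3.1597948717948716
cup 3.3535064935064933
2282 [[ 0.328 -0.641  0.064]
 [ 0.328 -0.641  0.089]
 [ 0.535 -0.001  0.151]
 [ 0.598  0.018  0.181]
 [ 0.707  0.052  0.242]
 [ 0.722  0.058  0.714]]
```

View pics/side7.png

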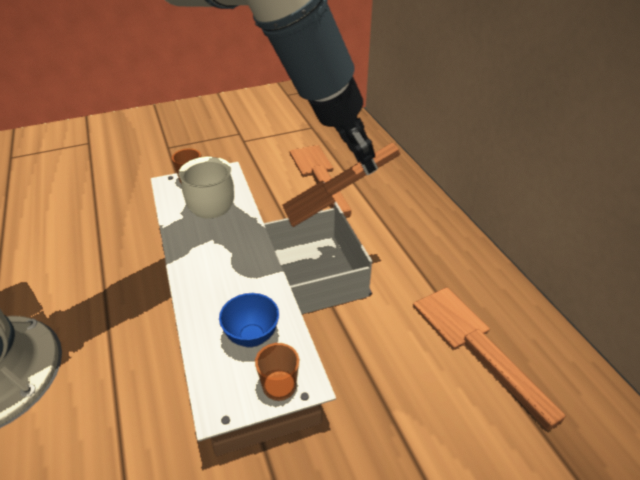

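The spatula hangs tilted and clear. Its blade edge is at about (285,215) in the image, with the top surface measured at z ≈ 0.15 m, and the rim is at 0.09 m. The arm is at rest. The pot region differs from the first picture only by the arm's shadow; the pot's outline is in the same place.

```bash
python3 -c "
from workcell import ticket,status
print(ticket.hand_in()); s=status.get_state(); print(s['time'],s['width'],s['eef_pos'])"
```

```text
the job is handed in; nothing more can be done
None
the job is handed in; nothing more can be done
```

The spatula is out of the bin and still held in the gripper, and the job was handed in at about 7 s. I gripped the handle at 90 N, tilted it handle end first to 25°, slid it out diagonally through the mouth and lifted it.

**Last checks:**
- **Height:** the blade tip, the lowest point, is at about z = 0.142 m from the measured arm pose, roughly 5 cm above the 0.09 m rim. Depth readings put the blade's top surface at about 0.15 m, which agrees.
- **Hold:** the gripper opening held at 0.25, the arm was at rest, and the wrist felt only about 2.5 N, roughly the spatula's weight. Part-way out I compared the handle end with a rigid-grasp prediction and it matched within 2–3 mm.
- **Contact:** the wrist force readings stayed under 7 N. The largest was about 6 N upward as the fingers closed near the bin floor.
- **Shelf items:** in the side view the bowl and near cup are unchanged. The pot's picture region changed, but only from the arm's shadow, and its outline has not moved. The far cup was judged by eye only, since the pot partly hides it in the side view.

**One slip of mine:** I sent one set of tilt moves before the computed numbers came back. It ended about 9 mm short along the handle axis, touched nothing, and I corrected it in the next move.

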